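Isolate the lamp power unit and push its battery cassette out with the release pin

ROBOT

A 7-joint arm with a two-finger parallel gripper is mounted at the origin on a cart in front of the work surface, level with it; the furniture and walls round the work are solid. World frame = base frame: x ahead of the robot, y to its left, z up, the work surface at z = 0. Lengths are in m, angles in degrees, forces in N, time in s.
With the tool pointing down it reaches from about 0.425 to 0.875 m from the base axis. Payload 4.7 kg.
Tool frame: the origin (TCP) lies between the finger pads; the fingertips stand 8 mm ahead of it and the grasp point (between the pads) lies 11 mm behind it; x points along the fingers, z is the direction in which the jaws open and shut, and the axes are right-handed (so a half turn about x gives the same grasp; the last joint's range is limited). The gripper opens to 87 mm and grips with 3 to 60 N. Pads are 19 mm wide; open, the fingers measure 117 mm over their backs; the gripper's body (75 mm by 190 mm) begins 51 mm behind the grasp point.
Start: joints at [-67.03, 18.392, -4.016, 83.108, 1.295, 78.541, -3.26], TCP at [0.245, 0.602, 0.231] pointing down, gripper open.
Joint ranges: [-163.93, 163.93], [-17.29, 119.83], [-79.2, 71.16], [3.27, 140.29], [-89.18, 269.18], [5.43, 117.66], [-154.24, 154.24]. Speed limits (degrees/s): [147.25, 147.25, 180, 180, 180, 180, 180].

INTERFACE

Orientations are given as [roll, pitch, yaw] about the fixed x, y, z axes, in that order (R = Rz(yaw) Ry(pitch) Rx(roll)).
In Python, from cell import telemetry, vision, sign_off gives the robot as it stands. The module is installed in compiled form; this text tells all that it offers.
- The arm moves only by the tool drive_tool, never from a script. Its arguments are lists of equal length, an entry for each row: "offset": the shift along the tool's x, y, z in m, a list of three; "angular": the turn, a rotation vector about the tool's x, y, z in rad, a list of three. A call has 1 to 10 rows; each row is the pose to reach, as a shift and turn from the pose measured when the call began, along the tool's axes at that moment; what a row does not reach only later rows make up. A row lasts 1/8 s, in which the tool goes at most 62.5 mm and 10.7 degrees, less where a joint would pass 70% of its speed; a pose out of reach is approached as far as the arm can. A call with a gripper value outside its range is refused whole. "fingers" is the closure, from -1 (fully open) to 1 (shut), set as the call begins (left out, the last holds). The fingers move at their own pace and stop on an object; "squeeze" is the grip in N (left out, the last holds). Time passes only in rows, so rows that repeat a pose let the fingers close. It gives the time, the measured TCP pose, the force and the opening at its end, in the units of the state.
- telemetry.get_obs(): the state, without advancing time (a new reading comes with each control period).
- vision.read_camera(name): name is "side" or "top"; returns a dict with "pixels" (400x640x3 uint8, red, green, blue), "intrinsics" (3x3 intrinsics, pixels), "world_from_camera" (4x4, takes a point from camera to world coordinates). Camera axes: x right, y up, looking along -z (the intrinsics and any distortion apply to the point x, -y, -z); pixel columns grow to the right and rows downward; lengths in m; the calibration is good to about 2 mm. A picture is of the moment at which its call begins. There is no depth.
- sign_off(): hands the job in, once; it reports no verdict.
The state is a dict: "time_s": time; "qpos": joint angles; "joint_velocities": joint speeds; "effort": joint torques, N m; "tool_pos": TCP position; "tool_rot": TCP orientation; "force": force on the tool from outside, world axes, zero at the start; "wrist_torque": the same for the moment, N m; "grip_width": finger opening in m.
Only numpy, scipy, OpenCV 4.12 (cv2) and the standard library are available. Lean on these libraries where they do the work, as an engineer would, in place of code of your own. Each camera call takes 0.05 s, during which the arm holds its last target.

TASK

Take the battery cassette of the lamp power unit out of service: first swing the red isolator lever fully to OFF, so that the hole in its tab lines up with the hole in the yellow padlock lug. Then take the orange-handled pin tool from its stand and, while holding the red button at the bottom of the cassette's well down with the pin, push the freed cassette sideways out to its stop. Finally stand the pin tool upright in its stand again, and leave the other things on the desk as they are.

Things in the scene. Friction and masses are not known exactly. Their poses are not given: they have to be found in the camera images.
- power_unit: Lamp power unit, fixed. Grey wedge 150 mm deep (x), 160 mm wide (y), 85 mm high at the back; on its right a block, top at z = 45 mm, to y = -185 mm, with a yellow lug to y = -220 mm. Origin: under the wedge's centre, at desk level; x to the back, y left, z up. Its front slopes at 30 degrees: outward normal (-sin 30 deg, 0, cos 30 deg) in this frame, towards the robot and up.
- cassette (a joint): Battery cassette with a ribbed blue face, 154 mm long, lying across the slope between two rails. 0 = home and latched, grows to 0.080 m (stop) as it slides out along the unit's +y (left). About 2 N slides it once the button is down at least 4 mm; otherwise the latch blocks it. Keep the button down until it is 25 mm out. It stays where it is left.
- well_mouth (a point): Centre of the mouth of the round well in the cassette's face, flush with that face, inside white rings; moves with the cassette. Well 19 mm in diameter, square to the slope (its axis leans 30 degrees from vertical), 16 mm deep to the button at rest. Site frame: x up the slope, y along the slide (out), z out of the well.
- release_button (a joint): Red button, 17 mm in diameter, at the bottom of the well. 0 = up, 0.006 m = fully down (pressed along the well's axis into the slope). Spring: 2.5 N at the top, 5 N fully down; frees the cassette from 0.004 m.
- button_top (a point): Centre of the button's top face, 16 mm below the well's mouth when up; moves with button and cassette.
- isolator (a joint): Red isolator lever on top of the right-hand block, turning about a vertical axis. 0 = ON (points to the unit's front, -x), 1.571 rad = OFF (its stop; points to the unit's right, -y, over the yellow lug). Grows counter-clockwise seen from above. Stiff (about 2 N at the post); stays where it is left.
- lever_pivot (a point): Point on the lever's vertical turning axis, 48 mm above the desk and 36 mm below the height of lever_post.
- lever_post (a point): Grip point on the upright round red post of the lever, 20 mm in diameter, 42 mm from the turning axis; the post rises 19 mm above this point and stands free for 24 mm below it.
- lever_hole (a point): Centre of the 10 mm hole in the lever's steel tab, 68 mm from the turning axis.
- hasp_hole (a point): Where lever_hole lies at OFF: above the 10 mm hole of the fixed yellow padlock lug.
- tool_grip (a point): Centre of the handle of the pin tool: orange square handle 22 x 22 mm and 72 mm long (36 mm either way along z; its flats face the point's x and y). Below the handle a round steel collar 32 mm in diameter and 4 mm thick (its underside 40 mm below this point), then a steel pin 9 mm in diameter and 45 mm long. z points from pin to handle. Mass about 0.09 kg.
- pin_tip (a point): End of the pin, 85 mm below tool_grip on the tool's axis.
- stand_hole (a point): Centre of the mouth of the hole in the top of the tool stand, 58 mm above the desk. Stand: grey block 64 x 64 mm on a dark foot 84 x 84 mm, fixed. Hole 18 mm in diameter, 52 mm deep; the tool's pin hangs in it and the collar rests on the top.
- jar_mid (a point): Centre of a clear staining jar with a black cap, 59 mm wide, 102 mm high; bystander.
- petri_mid (a point): Centre of a round dish, 56 mm wide, 14 mm high; bystander.
- tape_mid (a point): Centre of a tape roll lying flat, 68 mm wide, 19 mm high; bystander.
- pencil_mid (a point): Middle of a yellow pencil lying on the desk, 178 mm long; bystander.
- alcohol_bottle_mid (a point): Centre of a white wash bottle, 60 mm wide, 135 mm high; bystander.
Not all that is in view belongs to the job. What is shaped like the part that bears stand_hole but blue is not meant.

How it is judged (in metres and radians):
On the way, in this order (a step that is already met when the one before it is completed fails the run):
1. the isolator lever stands at OFF, hole over hole (horizontal distance between lever_hole and hasp_hole below 0.004 m), for 0.2 s.
2. the pin holds the button down while the cassette slides the first 20 mm out, past its latch (value of joint release_button above 0.0025 m and distance between pin_tip and button_top below 0.012 m and value of joint cassette above 0.02 m), for 0.1 s.
At the end, for the whole second after the job is handed in: The lever's hole is within 4 mm of the lug's hole (OFF), the cassette is at least 72 mm out (stop at 80 mm), and the pin tool stands upright (within 0.1 rad) in its stand with its collar down on the top (within 4 mm) (horizontal distance between lever_hole and hasp_hole below 0.004 m and value of joint cassette above 0.072 m and horizontal distance between pin_tip and stand_hole below 0.012 m and z of tool_grip in the frame of stand_hole below 0.044 m and angle between tool_grip's own z axis and vertical below 0.1 rad); the robot touches nothing.
It fails at once if the cassette is moved out while the isolator is not at OFF (value of joint cassette above 0.006 m and horizontal distance between lever_hole and hasp_hole above 0.008 m).
It fails at once if a bystander is shifted by more than 25 mm (distance of any of jar_mid, petri_mid, tape_mid, pencil_mid, alcohol_bottle_mid from where it was at the start of the episode above 0.025 m).
It also fails if it takes over 58 s, if anything falls off the work surface, if the arm or the gripper's body presses on something with over 40 N, if the wrist force passes 120 N, or if a joint passes its speed limit or range.

## Working session

There is one attempt and no reset: what is moved stays moved. The work goes in short steps, Python scripts to look and compute and a tool call to move; the robot and the scene stay as the last step left them, time stands still between calls to the robot, and variables do not carry over. Pictures are saved under pics/ and viewed, and the job is handed in when it is done.

Besides the shell and the picture viewer there is one more tool, called after "Call:" as name(argument=value, ...), one argument or row to a line, values as JSON. drive_tool: Moves the arm, as the interface text tells. Its arguments: {"type":"object","properties":{"offset":{"type":"array"},"angular":{"type":"array"},"fingers":{"type":"number"},"squeeze":{"type":"number"}},"required":["offset","angular"]}

```bash
ls; mkdir -p pics
python3 - <<'E'
from cell import telemetry, vision
import cv2, numpy as np
print(telemetry.get_obs())
for n in ("side","top"):
    d=vision.read_camera(n)
    cv2.imwrite(f"pics/{n}0.png",d["pixels"][:,:,::-1])
    np.savez(f"{n}0.npz",**d)
    print(n,d["intrinsics"],d["world_from_camera"], d.keys())
E
```

```text
pics
{'time_s': 0.0, 'qpos': array([-67.0311664 ,  18.44023949,  -4.01495389,  83.17505417,
         1.29595052,  78.54009507,  -3.26143764]), 'joint_velocities': array([-0.03433854,  0.05841993,  0.02575211,  0.00058625, -0.09122855,
       -0.11332995, -0.05762645]), 'effort': array([-5.05037278e-04, -4.91292286e+01, -4.03987644e-01, -3.12525845e+01,
       -6.39721518e-02,  4.38476563e-02,  1.37228412e-04]), 'tool_pos': array([0.24504186, 0.60146307, 0.22944671]), 'tool_rot': array([-176.44989239,   89.88969295, -108.61076893]), 'force': array([-0.45427633,  0.40048068, -1.10797882]), 'wrist_torque': array([ 0.03105674,  0.01064819, -0.00211531]), 'grip_width': 0.08686212554556716}
side [[440.0376463    0.         325.40882151]
 [  0.         440.0376463  205.27027674]
 [  0.           0.           1.        ]] [[ 0.9746178   0.13524354 -0.17840776  0.34028823]
 [-0.22341763  0.53663611 -0.81369912 -0.93041866]
 [-0.0143075   0.83290508  0.55323089  0.76173205]
 [ 0.          0.          0.          1.        ]] dict_keys(['pixels', 'intrinsics', 'world_from_camera'])
top [[434.27216979   0.         328.70550183]
 [  0.         434.27216979 198.32002136]
 [  0.           0.           1.        ]] [[ 0.02352277  0.97609168 -0.21608264  0.27631327]
 [-0.9997135   0.02200954 -0.00940706  0.02157469]
 [-0.00442628  0.21624201  0.97632976  1.49411288]
 [ 0.          0.          0.          1.        ]] dict_keys(['pixels', 'intrinsics', 'world_from_camera'])
```

View pics/side0.png

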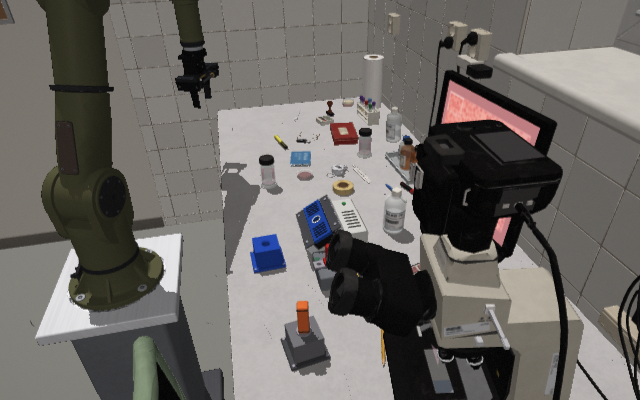

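View pics/top0.png

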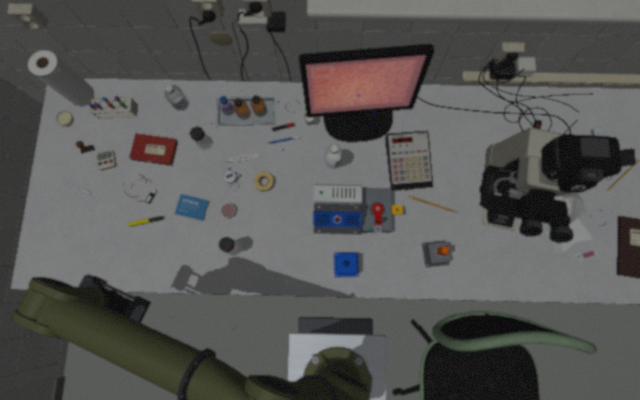

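Run:
```python
import cv2, numpy as np
t=cv2.imread("pics/top0.png"); s=cv2.imread("pics/side0.png")
cv2.imwrite("pics/top0a.png",cv2.resize(t[165:285,300:470],None,fx=4.7,fy=4.7,interpolation=cv2.INTER_CUBIC))
cv2.imwrite("pics/side0a.png",cv2.resize(s[185:375,240:400],None,fx=3.1,fy=3.1,interpolation=cv2.INTER_CUBIC))
```

```text
(no output)
```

View pics/top0a.png

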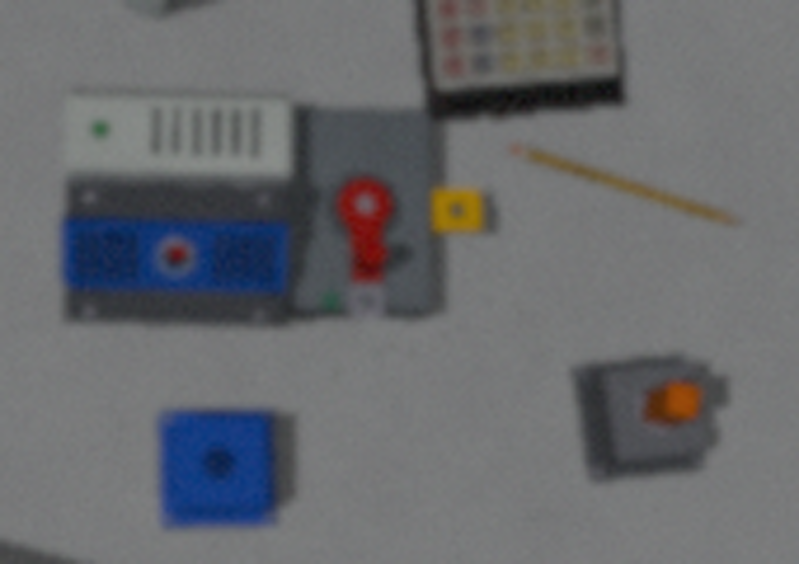

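View pics/side0a.png

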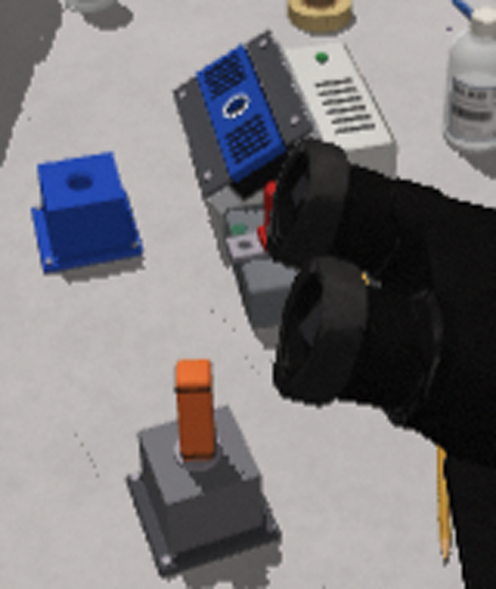

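```bash
cat > h.py <<'E'
import numpy as np, cv2
from scipy.spatial.transform import Rotation as R
def load(n): 
    d=np.load(n+".npz"); return d["pixels"],d["intrinsics"],d["world_from_camera"]
def proj(d,p):
    K,T=d[1],d[2]; p=np.atleast_2d(p); c=(p-T[:3,3])@T[:3,:3]; c=c*[1,-1,-1]; q=c@K.T; return q[:,:2]/q[:,2:]
def ray(d,uv):
    K,T=d[1],d[2]; v=np.linalg.solve(K,[uv[0],uv[1],1.]); v=v*[1,-1,-1]; return T[:3,3],T[:3,:3]@v
def atz(d,uv,z):
    o,v=ray(d,uv); return o+v*(z-o[2])/v[2]
def tri(d1,u1,d2,u2):
    o1,v1=ray(d1,u1);o2,v2=ray(d2,u2); v1/=np.linalg.norm(v1);v2/=np.linalg.norm(v2)
    s=np.linalg.lstsq(np.c_[v1,-v2],o2-o1,rcond=None)[0]
    a=o1+s[0]*v1;b=o2+s[1]*v2; return (a+b)/2,np.linalg.norm(a-b)
def crop(img,x0,y0,x1,y1,f,name,step=5):
    c=cv2.resize(img[y0:y1,x0:x1,::-1],None,fx=f,fy=f,interpolation=cv2.INTER_CUBIC)
    c=cv2.convertScaleAbs(c,alpha=1.4)
    for x in range(x0-x0%step+step,x1,step):
        X=int((x-x0+.5)*f); cv2.line(c,(X,0),(X,4),(0,255,255),1)
        if x%10==0: cv2.putText(c,str(x),(X-10,14),0,.35,(0,255,255),1); c[:,X]=c[:,X]//2+np.array([0,60,60],np.uint8)
    for y in range(y0-y0%step+step,y1,step):
        Y=int((y-y0+.5)*f); 
        if y%10==0: cv2.putText(c,str(y),(0,Y+4),0,.35,(0,255,255),1); c[Y]=c[Y]//2+np.array([0,60,60],np.uint8)
    cv2.imwrite("pics/"+name+".png",c)
E
python3 - <<'E'
from h import *
t=load("top0");s=load("side0")
crop(t[0],308,180,408,240,8,"t1"); crop(t[0],415,230,465,270,12,"t2")
crop(s[0],290,190,370,265,8,"s1"); crop(s[0],275,290,335,370,7,"s2")
E
```

```text
(no output)
```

View pics/t1.png

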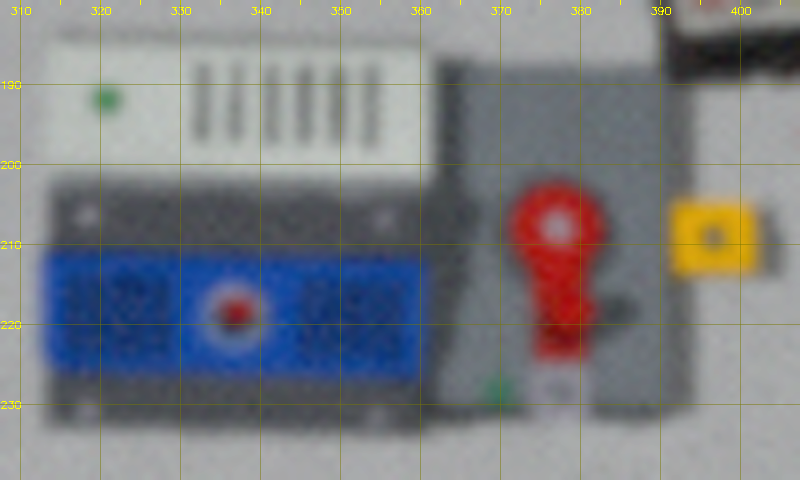

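View pics/t2.png

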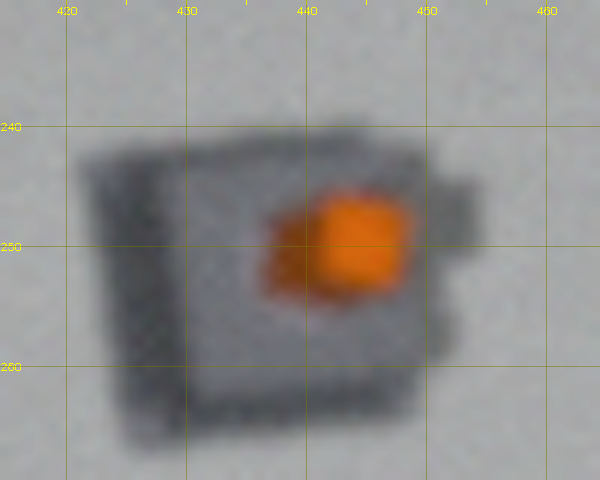

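View pics/s1.png

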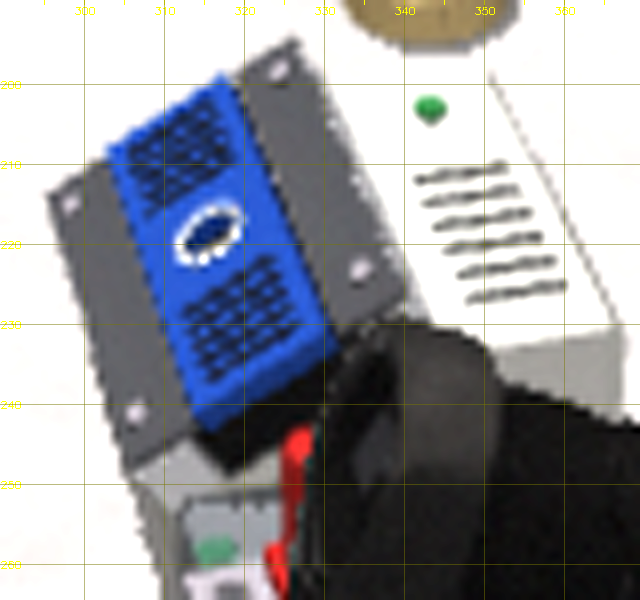

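View pics/s2.png

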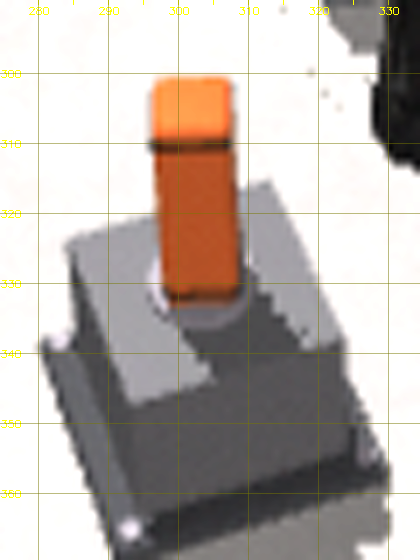

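Run:
```python
from h import *
t=load("top0");s=load("side0")
P={}
for n,a,b in [("well",(336.9,218.8),(315.4,219)),("scBL",(318.4,206.3),(324.5,198)),("scBR",(355.5,207),(334.5,223)),("scFL",(318.5,230.5),(298.5,215)),("scFR",(355,231.5),(306.5,241)),
 ("hole",(377.3,228),(318.3,263.3)),("ledW",(320.8,192),(343.3,203)),("ledG",(369.8,228),(316.3,258))]:
    P[n],e=tri(t,a,s,b); print(n,P[n].round(4),round(e,4))
for n,a,z in [("pivot",(377.2,207.8),.056),("lug",(396.6,209),.045),("hole",(377.3,228),.052)]:
    print(n,atz(t,a,z).round(4))
for n,u in [("tlow",(378,221))]: print(n,atz(t,u,.06))
# tool handle top
print("handletop",tri(t,(444.4,250),s,(302,305)))
```

```text
well [0.5188 0.0066 0.0855] 0.0018
scBL [0.5564 0.0678 0.1074] 0.0011
scBR [ 0.5558 -0.0529  0.1076] 0.0008
scFL [0.4823 0.0667 0.0639] 0.0008
scFR [ 0.4817 -0.0544  0.0649] 0.0007
hole [ 0.4966 -0.1297  0.0509] 0.0019
ledW [0.609  0.062  0.0863] 0.0003
ledG [ 0.4967 -0.1049  0.0472] 0.0017
pivot [ 0.5655 -0.1289  0.056 ]
lug [ 0.5651 -0.1959  0.045 ]
hole [ 0.4974 -0.1296  0.052 ]
tlow [ 0.51981456 -0.13113673  0.06      ]
handletop (array([ 0.4212813 , -0.33118011,  0.13070349]), np.float64(0.0013017038811645191))
```

Run:
```python
from h import *
t=load("top0");s=load("side0")
crop(t[0],420,120,620,270,4,"t3"); crop(s[0],320,120,480,330,2.8,"s3")
from cell import telemetry
o=telemetry.get_obs(); print(R.from_euler('xyz',o['tool_rot'],degrees=True).as_matrix().round(3))
```

```text
[[-0.001 -0.926  0.377]
 [-0.002  0.377  0.926]
 [-1.    -0.    -0.002]]
```

View pics/t3.png

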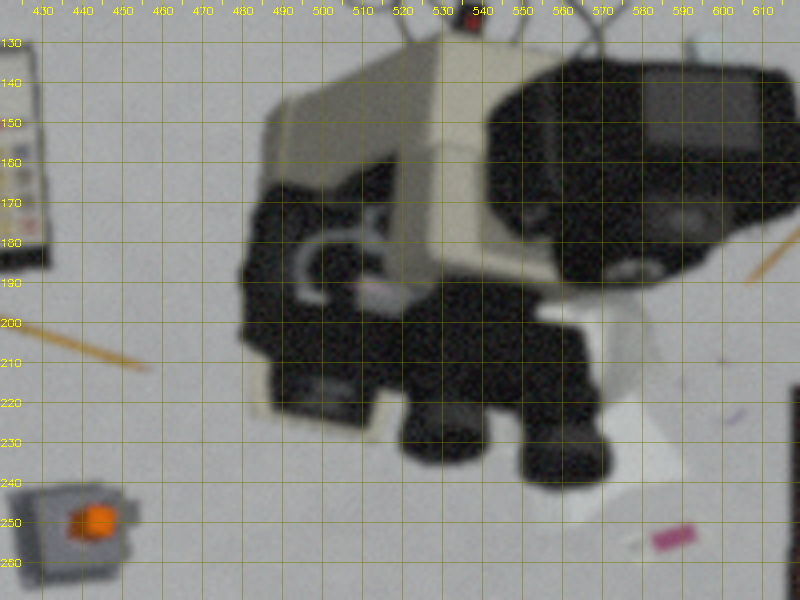

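View pics/s3.png

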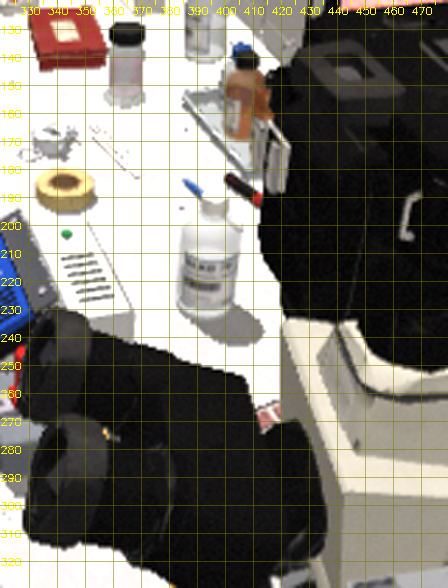

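Run:
```python
from h import *
t=load("top0");s=load("side0")
print(tri(t,(531,233),s,(340,250)),tri(t,(562,240),s,(345,295)))
# stage front left corner
print(atz(t,(480,205),.1),atz(t,(487,220),.05))
p=atz(t,(444.4,249.9),.134);print("htop",p)
q=ray(s,(302,305)); print(atz(s,(302,305),.134))
# foot corners top view at z~.01 ; stand top corners from side z=.058
for u in [(284,324),(313,315.5),(324,340),(294,347)]: print("standtop",atz(s,u,.058).round(4))
for u in [(421.5,243),(426,266.5)]: print("foot",atz(t,u,.01).round(4))
# handle edges
for u in [(441.7,246.3),(448.7,247),(447.5,253.5),(441.3,253)]: print("h",atz(t,u,.134).round(4))
for u in [(296.5,301),(307.5,301),(308,310),(296,310)]: print("hs",atz(s,u,.134).round(4))
```

```text
(array([ 0.44904716, -0.48927163,  0.386369  ]), np.float64(0.013640162752519959)) (array([ 0.43394979, -0.56837484,  0.3837035 ]), np.float64(0.015155716346854082))
[ 0.5736404  -0.46039552  0.1       ] [ 0.53326657 -0.4985202   0.05      ]
htop [ 0.42058989 -0.33030672  0.134     ]
[ 0.4215108  -0.33425533  0.134     ]
standtop [ 0.3858 -0.3052  0.058 ]
standtop [ 0.4485 -0.2968  0.058 ]
standtop [ 0.4569 -0.3643  0.058 ]
standtop [ 0.3963 -0.3671  0.058 ]
foot [ 0.4555 -0.285   0.01  ]
foot [ 0.3763 -0.2984  0.01  ]
h [ 0.4316 -0.3223  0.134 ]
h [ 0.43  -0.344  0.134]
h [ 0.4096 -0.3396  0.134 ]
h [ 0.4107 -0.3203  0.134 ]
hs [ 0.413  -0.3214  0.134 ]
hs [ 0.4338 -0.3265  0.134 ]
hs [ 0.4303 -0.3496  0.134 ]
hs [ 0.4081 -0.3442  0.134 ]
```

```bash
cat >> h.py <<'E'
def Rt(yaw,tilt=0):
    # jaws (z) along world y rotated by yaw; x down, tilted about jaw axis: x=(sin t,0,-cos t)
    t=np.radians(tilt); x=np.array([np.sin(t),0,-np.cos(t)]); z=np.array([0,1.,0]); y=np.cross(z,x)
    return R.from_euler('z',yaw,degrees=True).as_matrix()@np.c_[x,y,z]
def go(p,Rm):
    from cell import telemetry
    o=telemetry.get_obs(); R0=R.from_euler('xyz',o['tool_rot'],degrees=True).as_matrix()
    print("t",round(o['time_s'],2),"pos",o['tool_pos'].round(4),"F",o['force'].round(1),"w",round(o['grip_width'],4),"q",o['qpos'].round(0))
    print("offset",(R0.T@(np.array(p)-o['tool_pos'])).round(4).tolist(),"ang",R.from_matrix(R0.T@Rm).as_rotvec().round(4).tolist())
E
python3 -c "
from h import *
go([.523,-.129,.2],Rt(0))"
```

```text
t 0.1 pos [0.2451 0.6015 0.2296] F [ 0.6 -0.5  0.3] w 0.087 q [-67.  18.  -4.  83.   1.  79.  -3.]
offset [0.0306, -0.5329, -0.5717] ang [-0.3867, -0.0017, -0.0003]
```

Call:
drive_tool(
  offset=[
    [0.005,-0.055,-0.06],
    [0.01,-0.11,-0.115],
    [0.012,-0.165,-0.175],
    [0.015,-0.22,-0.23],
    [0.018,-0.27,-0.285],
    [0.02,-0.32,-0.345],
    [0.022,-0.375,-0.4],
    [0.025,-0.43,-0.46],
    [0.03,-0.48,-0.515],
    [0.03,-0.533,-0.572],
  ],
  angular=[
    [-0.04,0,0],
    [-0.08,0,0],
    [-0.12,0,0],
    [-0.16,0,0],
    [-0.2,0,0],
    [-0.24,0,0],
    [-0.28,0,0],
    [-0.32,0,0],
    [-0.36,0,0],
    [-0.387,0,0],
  ],
  fingers=-0.15,
  squeeze=20,
)

```text
time_s: 1.35
tool_pos: [0.4675, 0.0166, 0.2048]
tool_rot: [161.0, 89.9, -108.9]
force: [0.8, 0.9, 0.1]
grip_width: 0.0496
```

```bash
python3 -c "
from h import *
go([.523,-.129,.15],Rt(0))"
```

```text
t 1.35 pos [0.4675 0.0166 0.2048] F [0.8 0.9 0.1] w 0.0496 q [-34.  -4.  27. 111.   2.  73.  83.]
offset [0.0549, -0.0553, -0.1456] ang [0.0014, -0.0011, -0.0004]
```

Call:
drive_tool(
  offset=[
    [0.0,-0.02,-0.05],
    [0.01,-0.04,-0.1],
    [0.03,-0.055,-0.1456],
    [0.05,-0.0553,-0.1456],
    [0.055,-0.0553,-0.1456],
    [0.055,-0.0553,-0.1456],
    [0.055,-0.0553,-0.1456],
  ],
  angular=[
    [0,0,0],
    [0,0,0],
    [0,0,0],
    [0,0,0],
    [0,0,0],
    [0,0,0],
    [0,0,0],
  ],
)

```text
time_s: 2.22
tool_pos: [0.5236, -0.1282, 0.1508]
tool_rot: [-125.4, 89.9, -35.2]
force: [-0.6, 0.0, 0.2]
grip_width: 0.0496
```

Run:
```python
from h import *
from cell import vision
for n in ("side","top"):
    d=vision.read_camera(n); np.savez(n+"1.npz",**d)
t=load("top1");s=load("side1")
crop(t[0],330,170,430,240,8,"t4"); crop(s[0],280,150,380,270,5,"s4")
go([.523,-.129,.074],Rt(0))
```

```text
t 2.33 pos [ 0.5236 -0.1285  0.1508] F [-0.3 -0.7  0.2] w 0.0499 q [-23.   9.  38. 106.  -6.  67. 106.]
offset [0.0768, 0.0007, -0.0005] ang [0.0025, -0.0008, 0.0012]
```

View pics/t4.png

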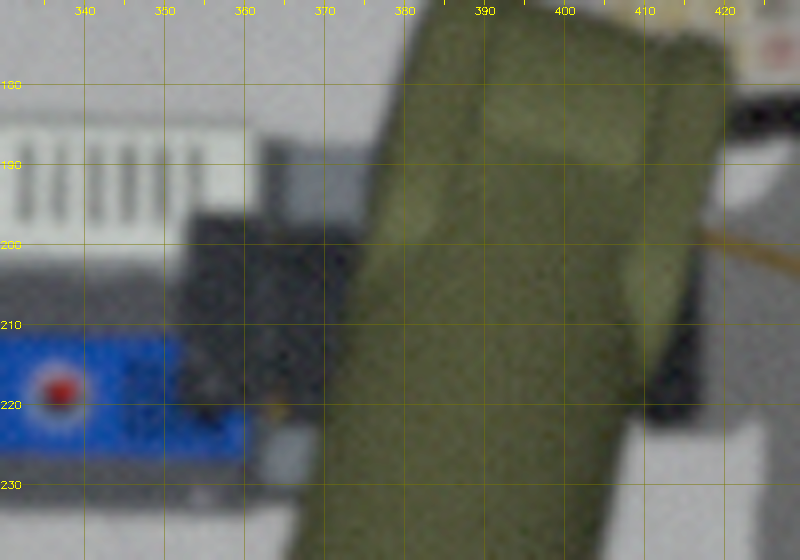

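View pics/s4.png

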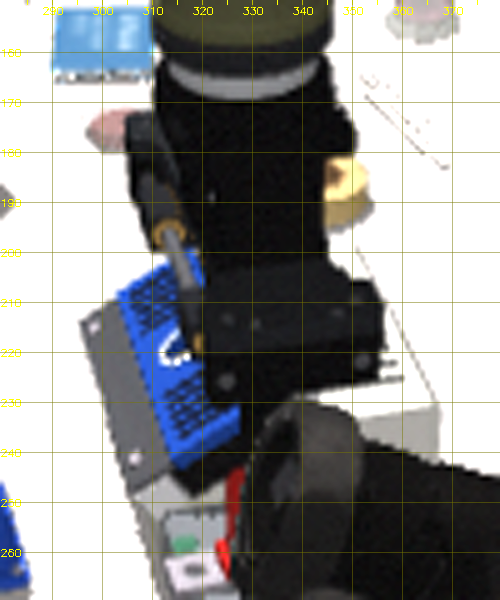

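Call:
drive_tool(
  offset=[
    [0.02,0.0005,-0.0005],
    [0.04,0.0005,-0.0005],
    [0.055,0.0005,-0.0005],
    [0.064,0.0005,-0.0005],
    [0.07,0.0005,-0.0005],
    [0.07,0.0005,-0.0005],
  ],
  angular=[
    [0.001,0,0],
    [0.002,0,0],
    [0.002,0,0],
    [0.002,0,0],
    [0.002,0,0],
    [0.002,0,0],
  ],
)

```text
time_s: 3.08
tool_pos: [0.5231, -0.1291, 0.0807]
tool_rot: [-131.5, 89.9, -41.5]
force: [-0.4, -0.6, 0.0]
grip_width: 0.05
```

Call:
drive_tool(
  offset=[
    [0,0,0],
    [0,0,0],
    [0,0,0],
    [0,0,0],
    [0,0,0],
  ],
  angular=[
    [0,0,0],
    [0,0,0],
    [0,0,0],
    [0,0,0],
    [0,0,0],
  ],
  fingers=1,
  squeeze=15,
)

```text
time_s: 3.7
tool_pos: [0.5232, -0.1288, 0.0809]
tool_rot: [-116.5, 89.9, -26.5]
force: [-1.0, 0.9, 1.6]
grip_width: 0.0192
```

Call:
drive_tool(
  offset=[
    [0,-0.0006,-0.0073],
    [0,-0.0025,-0.0144],
    [0,-0.0056,-0.021],
    [0,-0.0098,-0.027],
    [0,-0.015,-0.0322],
    [0,-0.021,-0.0364],
    [0,-0.0276,-0.0395],
    [0,-0.0347,-0.0414],
    [0,-0.042,-0.042],
    [0,-0.044,-0.042],
  ],
  angular=[
    [0,0,0],
    [0,0,0],
    [0,0,0],
    [0,0,0],
    [0,0,0],
    [0,0,0],
    [0,0,0],
    [0,0,0],
    [0,0,0],
    [0,0,0],
  ],
)

```text
time_s: 4.95
tool_pos: [0.565, -0.1683, 0.0801]
tool_rot: [56.0, 89.6, 146.1]
force: [-7.0, 5.2, 6.1]
grip_width: 0.0194
```

```bash
python3 -c "
from h import *
go([.567,-.171,.08],Rt(0))"
```

```text
t 4.95 pos [ 0.565  -0.1683  0.0801] F [-7.   5.2  6.1] w 0.0194 q [-17.  21.  37. 103. -14.  61. 115.]
offset [0.0001, -0.0019, -0.0027] ang [0.0026, 0.0036, -0.0054]
```

Call:
drive_tool(
  offset=[
    [0,-0.002,0],
    [0,-0.004,0],
    [0,-0.004,0],
    [0,-0.004,0],
  ],
  angular=[
    [0,0,0],
    [0,0,0],
    [0,0,0],
    [0,0,0],
  ],
)

```text
time_s: 5.45
tool_pos: [0.5673, -0.1684, 0.0801]
tool_rot: [63.9, 89.4, 154.1]
force: [-5.1, 1.8, 5.2]
grip_width: 0.0196
```

Call:
drive_tool(
  offset=[
    [0,0.003,0],
    [0,0.003,0],
    [0,0.003,0],
  ],
  angular=[
    [0,0,0],
    [0,0,0],
    [0,0,0],
  ],
  fingers=0.0,
)

```text
time_s: 5.82
tool_pos: [0.5644, -0.1685, 0.08]
tool_rot: [64.5, 89.4, 154.7]
force: [-0.1, 1.1, -0.4]
grip_width: 0.04
```

```bash
python3 -c "
from h import *
go([.5644,-.1685,.2],Rt(0))
go([.421,-.332,.21],Rt(-98))"
```

```text
t 5.83 pos [ 0.5644 -0.1685  0.08  ] F [-0.1  1.1 -0.4] w 0.04 q [-17.  21.  37. 103. -14.  62. 116.]
offset [-0.12, 0.001, 0.0006] ang [0.0028, 0.0043, -0.0091]
t 5.83 pos [ 0.5644 -0.1685  0.08  ] F [-0.1  1.1 -0.4] w 0.04 q [-17.  21.  37. 103. -14.  62. 116.]
offset [-0.1294, 0.145, -0.1625] ang [1.7132, -0.0046, -0.0105]
```

Call:
drive_tool(
  offset=[
    [-0.04,0,0],
    [-0.09,0,0],
    [-0.129,0.01,-0.01],
    [-0.129,0.03,-0.03],
    [-0.129,0.05,-0.055],
    [-0.129,0.07,-0.08],
    [-0.129,0.09,-0.1],
    [-0.129,0.11,-0.125],
    [-0.129,0.13,-0.145],
    [-0.129,0.145,-0.1625],
  ],
  angular=[
    [0,0,0],
    [0.1,0,0],
    [0.28,0,0],
    [0.46,0,0],
    [0.64,0,0],
    [0.82,0,0],
    [1.0,0,0],
    [1.18,0,0],
    [1.36,0,0],
    [1.53,0,-0.01],
  ],
)

```text
time_s: 7.08
tool_pos: [0.4201, -0.3332, 0.2097]
tool_rot: [-132.9, 89.8, -130.8]
force: [-0.1, -0.5, 0.3]
grip_width: 0.0433
```

Run:
```python
from h import *
from cell import vision
for n in ("side","top"):
    d=vision.read_camera(n); np.savez(n+"2.npz",**d)
t=load("top2");s=load("side2")
crop(t[0],308,180,408,240,8,"t5"); crop(s[0],230,100,430,370,2.2,"s5")
go([.421,-.332,.2],Rt(-98))
```

```text
t 7.17 pos [ 0.4189 -0.3344  0.2099] F [-0.1 -0.1  0.2] w 0.0434 q [-18.   7.  58. 103.  -6.  74.  44.]
offset [0.0099, 0.0024, 0.0023] ang [0.1779, -0.0021, 0.0027]
```

View pics/t5.png

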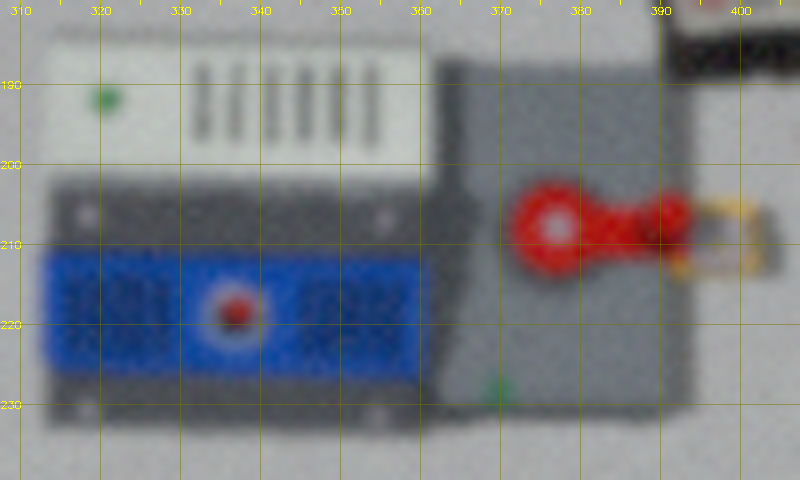

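View pics/s5.png

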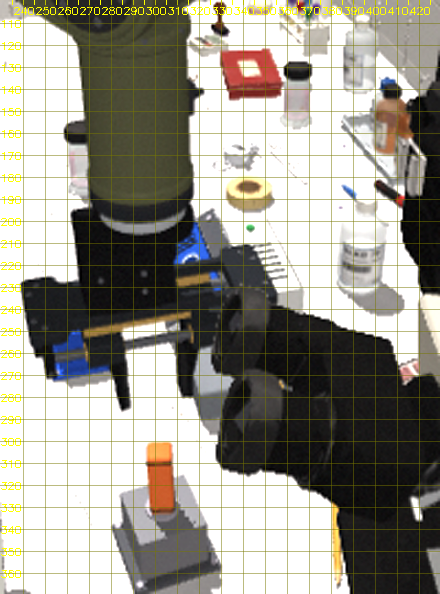

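Run:
```python
from h import *
a=load("top0")[0];b=load("top2")[0]
def z(i): return cv2.convertScaleAbs(cv2.resize(i[198:220,370:408,::-1],None,fx=10,fy=10,interpolation=cv2.INTER_CUBIC),alpha=1.5)
c=np.hstack([z(a),z(b)])
for y in range(0,22,2): cv2.line(c,(0,y*10+5),(760,y*10+5),(0,90,90),1); cv2.putText(c,str(198+y),(0,y*10+9),0,.3,(255,255,255),1)
cv2.imwrite("pics/z6.png",c)
```

```text
(no output)
```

View pics/z6.png

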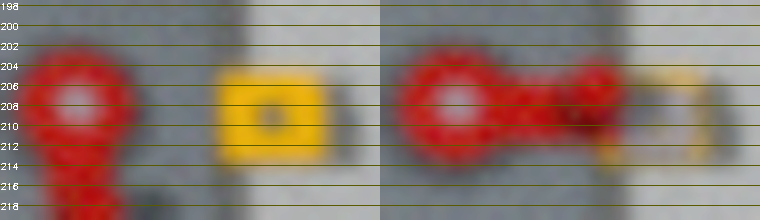

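Call:
drive_tool(
  offset=[
    [0,0.0024,0.0023],
    [0,0.0024,0.0023],
    [0,0.0024,0.0023],
  ],
  angular=[
    [0.178,0,0],
    [0.178,0,0],
    [0.178,0,0],
  ],
  fingers=-0.15,
)

```text
time_s: 7.55
tool_pos: [0.4217, -0.3313, 0.2099]
tool_rot: [-123.6, 89.8, -131.3]
force: [0.6, -0.5, 0.3]
grip_width: 0.0501
```

Run:
```python
from h import *
from cell import vision
a=load("top0")[0].astype(float);b=load("top2")[0].astype(float)
f=lambda i:(i[...,0]+i[...,1])/2-i[...,2]
for i in (a,b): print(f(i)[202:217,394:400].mean(1).round(0))
for i in (a,b): print(f(i)[206:213,388:406].mean(0).round(0))
for i in (b,): print(i[202:217,393:401].mean(2).round(0))
go([.421,-.332,.2],Rt(-98))
```

```text
[ -0.   3.  22.  63. 119. 123. 103.  86.  90. 114. 123.  94.  38.   8.
  -0.]
[-1.  1. 14. 30. 30. 11.  1.  1.  4.  5.  5. 10. 14.  5.  0.]
[ -7.  -7.   0.  30.  90. 121. 125. 117.  94.  89. 105. 121. 122. 111.
  56.  17.   2.  -0.]
[33. 32. 38. 44. 45. 36. 16.  5.  4.  7.  8.  7. 12. 25. 26. 11.  2. -1.]
[[ 75.  86. 103. 117. 119. 121. 120. 120.]
 [ 71.  84. 105. 115. 119. 119. 119. 121.]
 [ 65.  81.  99. 109. 113. 116. 117. 118.]
 [ 62.  71.  84.  91.  99. 106. 106. 110.]
 [ 52.  64.  68.  73.  82.  90. 102. 105.]
 [ 54.  57.  65.  67.  75.  87. 100. 103.]
 [ 49.  58.  66.  69.  76.  89. 102. 102.]
 [ 50.  63.  69.  74.  78.  89.  99. 101.]
 [ 53.  65.  74.  79.  84.  90.  98. 100.]
 [ 63.  76.  85.  90.  91.  99. 102. 103.]
 [ 70.  85.  91.  96. 100.  99. 103. 101.]
 [ 79.  83.  90.  94.  96.  95.  98.  95.]
 [ 78.  82.  91.  97. 100. 101. 103. 102.]
 [ 73.  85. 101. 111. 116. 112. 112. 113.]
 [ 72.  87. 107. 116. 119. 119. 117. 118.]]
t 7.55 pos [ 0.4217 -0.3313  0.2099] F [ 0.6 -0.5  0.3] w 0.0501 q [-19.   7.  59. 103.  -6.  74.  34.]
offset [0.0099, -0.0008, -0.0006] ang [0.0055, -0.0019, 0.0029]
```

Call:
drive_tool(
  offset=[
    [0.03,-0.001,-0.0006],
    [0.06,-0.001,-0.0006],
    [0.09,-0.001,-0.0006],
    [0.115,-0.001,-0.0006],
    [0.128,-0.001,-0.0006],
    [0.128,-0.001,-0.0006],
  ],
  angular=[
    [0.005,-0.002,0.003],
    [0.005,-0.002,0.003],
    [0.005,-0.002,0.003],
    [0.005,-0.002,0.003],
    [0.005,-0.002,0.003],
    [0.005,-0.002,0.003],
  ],
)

```text
time_s: 8.3
tool_pos: [0.4204, -0.3322, 0.0813]
tool_rot: [171.1, 89.9, 163.2]
force: [-0.4, -0.5, 0.2]
grip_width: 0.0498
```

Call:
drive_tool(
  offset=[
    [0,0,0],
    [0,0,0],
    [0,0,0],
    [0,0,0],
    [0,0,0],
    [0,0,0],
  ],
  angular=[
    [0,0,0],
    [0,0,0],
    [0,0,0],
    [0,0,0],
    [0,0,0],
    [0,0,0],
  ],
  fingers=1,
  squeeze=45,
)

```text
time_s: 9.05
tool_pos: [0.4207, -0.3324, 0.0818]
tool_rot: [159.9, 90.0, 152.0]
force: [-1.1, 0.6, 4.2]
grip_width: 0.0219
```

Run:
```python
from h import *
from cell import vision
for n in ("side",):
    d=vision.read_camera(n); np.savez(n+"3.npz",**d)
s=load("side3")
crop(s[0],230,200,350,370,3.5,"s6")
go([.421,-.332,.19],Rt(-98))
```

```text
t 9.1 pos [ 0.4207 -0.3323  0.0818] F [0.1 0.5 5.2] w 0.0215 q [-13.  18.  55. 111. -17.  60.  42.]
offset [-0.1082, 0.0004, 0.0001] ang [0.002, -0.0008, -0.0003]
```

View pics/s6.png

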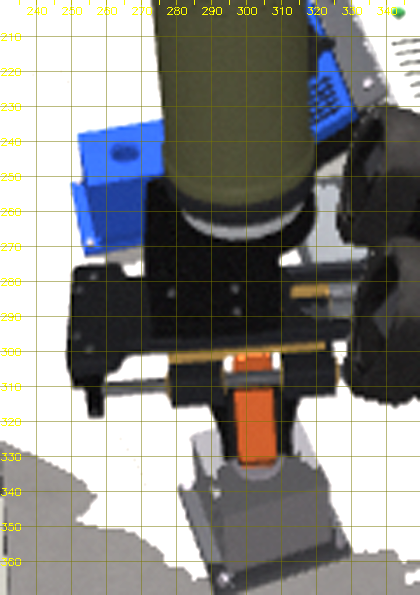

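Run:
```python
from h import *
p=np.array([.5188,.0066,.0855])
x=Rt(0,30)[:,0]
print(p-x*(.0688+.04))
go([.46,0,.22],Rt(0,0))
go(p-x*(.0688+.045),Rt(0,30))
```

```text
[0.4644     0.0066     0.17972356]
t 9.1 pos [ 0.4207 -0.3323  0.0818] F [0.1 0.5 5.2] w 0.0215 q [-13.  18.  55. 111. -17.  60.  42.]
offset [-0.1381, 0.3346, -0.0068] ang [-1.7085, -0.0004, -0.0009]
t 9.1 pos [ 0.4207 -0.3323  0.0818] F [0.1 0.5 5.2] w 0.0215 q [-13.  18.  55. 111. -17.  60.  42.]
offset [-0.1022, 0.3414, -0.0058] ang [-1.665, -0.4465, -0.3895]
```

Call:
drive_tool(
  offset=[
    [-0.01,0,0],
    [-0.03,0,0],
    [-0.065,0,0],
    [-0.1,0,0],
    [-0.125,0,0],
    [-0.138,0,0],
    [-0.138,0,0],
  ],
  angular=[
    [0,0,0],
    [0,0,0],
    [0,0,0],
    [0,0,0],
    [0,0,0],
    [0,0,0],
    [0,0,0],
  ],
)

```text
time_s: 9.98
tool_pos: [0.4212, -0.3327, 0.2206]
tool_rot: [13.6, 89.9, 5.7]
force: [0.2, 0.5, -2.0]
grip_width: 0.0217
```

Run:
```python
from h import *
p=np.array([.5188,.0066,.0855])
x=Rt(0,30)[:,0]
go([.47,0,.22],Rt(0,0))
go(p-x*(.0688+.045),Rt(0,30))
from cell import vision
for n in ("side","top"):
    d=vision.read_camera(n); np.savez(n+"4.npz",**d)
s=load("side4")
crop(s[0],230,150,350,370,2.7,"s7")
```

```text
t 9.97 pos [ 0.4212 -0.3327  0.2206] F [ 0.2  0.5 -2. ] w 0.0217 q [-19.   7.  59. 102.  -6.  75.  34.]
offset [0.0007, 0.3362, 0.0027] ang [-1.7084, 0.001, 0.0007]
t 9.97 pos [ 0.4212 -0.3327  0.2206] F [ 0.2  0.5 -2. ] w 0.0217 q [-19.   7.  59. 102.  -6.  75.  34.]
offset [0.0366, 0.3416, -0.0062] ang [-1.6652, -0.4452, -0.3879]
```

View pics/s7.png

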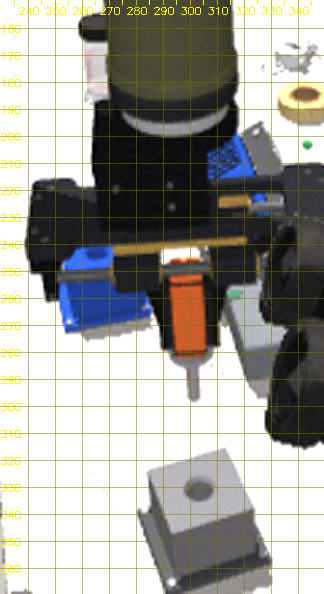

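Run:
```python
from h import *
s=load("side4")
crop(s[0],285,255,320,345,6.5,"s8")
for L in (.0688,.06,.075): print(L,proj(s,[.4212,-.3327,.2206-L]))
```

```text
0.0688 [[301.28366028 297.82865904]]
0.06 [[301.07624163 294.49917432]]
0.075 [[301.4283553  300.15130394]]
```

View pics/s8.png

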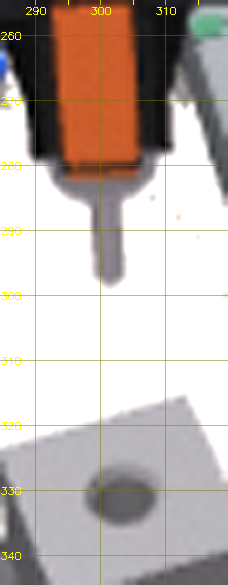

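Call:
drive_tool(
  offset=[
    [-0.005,0.03,0],
    [-0.01,0.065,0],
    [-0.01,0.1,0],
    [-0.01,0.135,0],
    [-0.01,0.17,0],
    [-0.01,0.205,0],
    [-0.01,0.24,0.001],
    [-0.01,0.27,0.002],
    [-0.01,0.31,0.0027],
    [-0.01,0.336,0.0027],
  ],
  angular=[
    [-0.17,0,0],
    [-0.34,0,0],
    [-0.51,0,0],
    [-0.68,0,0],
    [-0.85,0,0],
    [-1.02,0,0],
    [-1.2,0,0],
    [-1.37,0,0],
    [-1.54,0,0],
    [-1.708,0,0],
  ],
)

```text
time_s: 11.32
tool_pos: [0.4685, 0.0023, 0.2279]
tool_rot: [85.9, 89.8, 176.3]
force: [-0.5, -1.4, -1.1]
grip_width: 0.0217
```

Run:
```python
from h import *
p=np.array([.5188,.0066,.0855])
x=Rt(0,30)[:,0]
go(p-x*(.0688+.045),Rt(0,30))
```

```text
t 11.32 pos [0.4685 0.0023 0.2279] F [-0.5 -1.4 -1.1] w 0.0217 q [-45.  -6.  39. 109.   4.  76.  83.]
offset [0.0439, 0.0064, 0.0043] ang [0.0066, 0.0021, -0.5279]
```

Call:
drive_tool(
  offset=[
    [0,0,0.002],
    [0,0.001,0.004],
    [0,0.003,0.004],
    [0.005,0.005,0.004],
    [0.02,0.0064,0.0043],
    [0.035,0.0064,0.0043],
    [0.044,0.0064,0.0043],
    [0.044,0.0064,0.0043],
  ],
  angular=[
    [0.003,0,-0.13],
    [0.006,0,-0.26],
    [0.006,0.002,-0.39],
    [0.0066,0.002,-0.528],
    [0.0066,0.002,-0.528],
    [0.0066,0.002,-0.528],
    [0.0066,0.002,-0.528],
    [0.0066,0.002,-0.528],
  ],
)

```text
time_s: 12.32
tool_pos: [0.4778, 0.0064, 0.1461]
tool_rot: [-88.5, 64.9, 0.8]
force: [-0.3, -2.0, -0.2]
grip_width: 0.0219
```

Run:
```python
from h import *
p=np.array([.5188,.0066,.0855])
x=Rt(0,30)[:,0]
go(p-x*(.0688+.015),Rt(0,30))
from cell import vision
for n in ("side","top"):
    d=vision.read_camera(n); np.savez(n+"5.npz",**d)
s=load("side5");t=load("top5")
crop(s[0],270,150,370,250,5,"s9");crop(t[0],300,180,370,240,8,"t9")
```

```text
t 12.32 pos [0.4778 0.0064 0.1461] F [-0.3 -2.  -0.2] w 0.0219 q [ -5. -17.  -1. 133.   3.  39.  82.]
offset [-0.0112, -0.0043, 0.0003] ang [-0.0132, 0.0052, -0.0853]
```

View pics/s9.png

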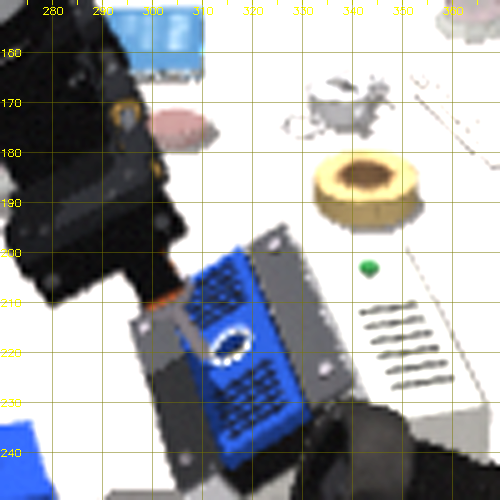

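View pics/t9.png

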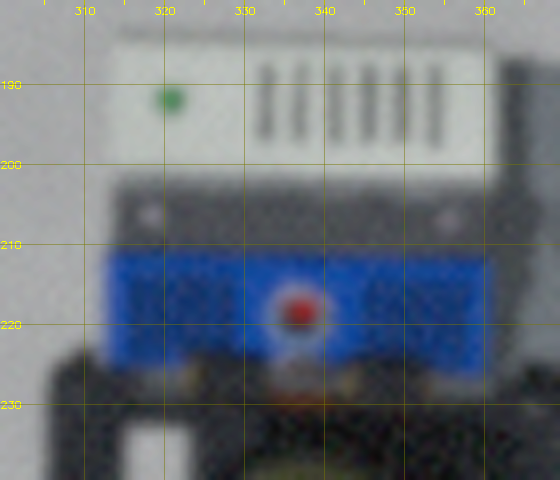

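Run:
```python
from h import *
s=load("side5");t=load("top5")
print(proj(s,[.507,.0064,.0838]),proj(t,[.507,.0064,.0838]),proj(s,[.5188,.0066,.0855]),proj(t,[.5188,.0066,.0855]))
crop(s[0],295,200,330,230,20,"s10")
p=np.array([.5188,.0066,.0855]); w=np.array([-.5,0,.866]); u=np.array([.866,0,.5])
Rm=Rt(0,20);x=Rm[:,0]
go(p-.00175*u+.02*w-x*.0688,Rm)
```

```text
[[311.41232015 220.11647808]] [[336.87542859 222.71229547]] [[315.73345406 218.92490607]] [[336.89164987 219.07999569]]
t 12.43 pos [0.4765 0.0101 0.1442] F [-0.8  0.1 -1.8] w 0.0219 q [ -7. -17.   1. 133.   3.  39.  82.]
offset [-0.0173, -0.016, -0.003] ang [-0.0095, 0.0166, 0.0838]
```

View pics/s10.png

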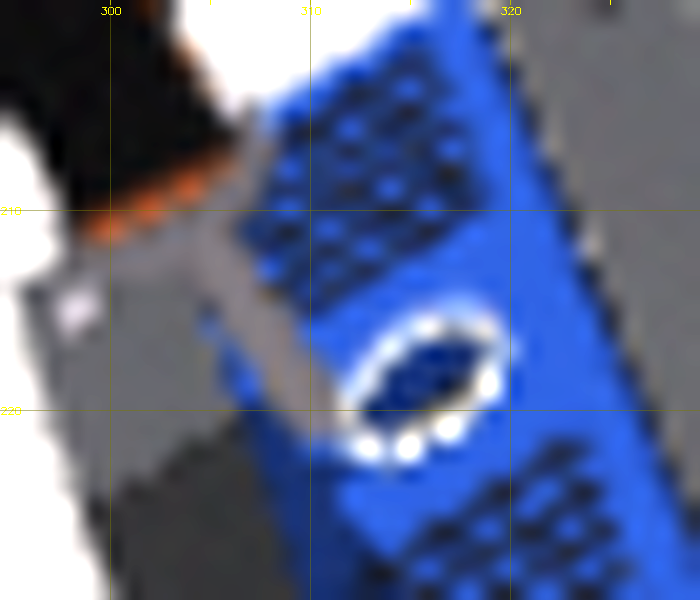

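Call:
drive_tool(
  offset=[
    [-0.015,-0.008,-0.001],
    [-0.0173,-0.016,-0.002],
    [-0.0173,-0.016,-0.003],
    [-0.0173,-0.016,-0.003],
    [-0.0173,-0.016,-0.003],
  ],
  angular=[
    [-0.003,0.003,0.02],
    [-0.006,0.01,0.06],
    [-0.0095,0.0166,0.0838],
    [-0.0095,0.0166,0.0838],
    [-0.0095,0.0166,0.0838],
  ],
)

```text
time_s: 13.05
tool_pos: [0.4829, 0.007, 0.1656]
tool_rot: [-90.0, 70.1, 0.1]
force: [-1.2, 0.3, -0.7]
grip_width: 0.0217
```

```bash
cat >> h.py <<'E'
P0=np.array([.5188,.0066,.0855]); W=np.array([-.5,0,.866]); U=np.array([.866,0,.5])
def wellgo(h,tau,dy=0,du=-.00175,L=.0688,yaw=0):
    Rm=Rt(yaw,tau); go(P0+du*U+h*W+np.array([0,dy,0])-Rm[:,0]*L,Rm)
    from cell import telemetry
    o=telemetry.get_obs(); R0=R.from_euler('xyz',o['tool_rot'],degrees=True).as_matrix()
    e=o['tool_pos']+L*R0[:,0]-P0; print("tip in well u,y,w:",(np.array([e@U,e[1],e@W])*1000).round(1),"tilt",np.degrees(np.arctan2(R0[0,0],-R0[2,0])).round(1))
E
python3 -c "
from h import *
wellgo(.005,20)"
```

```text
t 13.05 pos [0.4829 0.007  0.1656] F [-1.2  0.3 -0.7] w 0.0217 q [ -4. -14.  -1. 127.   2.  47.  84.]
offset [0.0141, -0.0037, -0.0004] ang [0.0007, 0.0006, -0.0015]
tip in well u,y,w: [-3.1  0.5 19.6] tilt 19.9
```

Call:
drive_tool(
  offset=[
    [0.006,-0.002,-0.0004],
    [0.012,-0.0037,-0.0004],
    [0.0141,-0.0037,-0.0004],
    [0.0141,-0.0037,-0.0004],
  ],
  angular=[
    [0,0,0],
    [0,0,0],
    [0,0,0],
    [0,0,0],
  ],
)

```text
time_s: 13.55
tool_pos: [0.491, 0.0066, 0.1532]
tool_rot: [-90.0, 70.1, 0.1]
force: [0.9, -0.7, -1.3]
grip_width: 0.0217
```

Run:
```python
from h import *
from cell import vision
for n in ("side","top"):
    d=vision.read_camera(n); np.savez(n+"6.npz",**d)
s=load("side6");t=load("top6")
crop(s[0],295,200,330,230,20,"s11")
wellgo(-.013,20)
```

```text
t 13.65 pos [0.4912 0.0066 0.1537] F [-0.4 -0.6 -0.1] w 0.0219 q [ -4. -12.  -1. 127.   2.  46.  84.]
offset [0.0178, -0.0032, 0.0] ang [0.0007, 0.0005, -0.0015]
tip in well u,y,w: [-1.9  0.   5.1] tilt 19.9
```

View pics/s11.png

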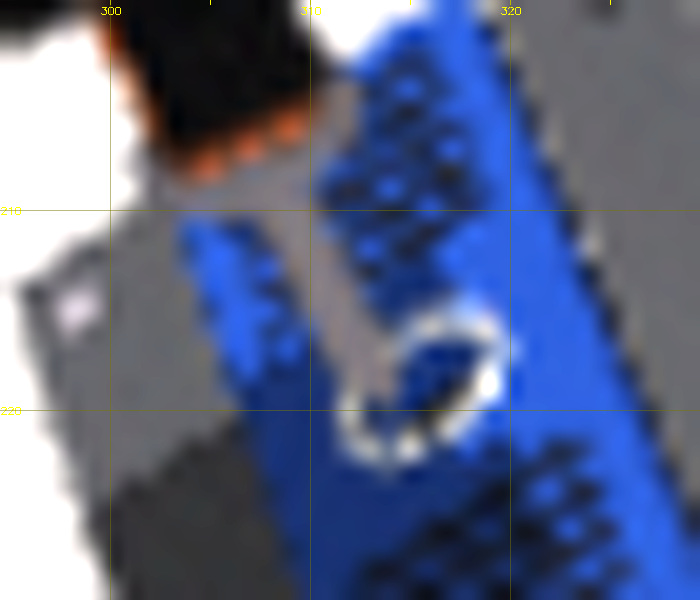

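Call:
drive_tool(
  offset=[
    [0.005,-0.001,0],
    [0.01,-0.002,0],
    [0.014,-0.0028,0],
    [0.0178,-0.0032,0],
    [0.0178,-0.0032,0],
  ],
  angular=[
    [0,0,0],
    [0,0,0],
    [0,0,0],
    [0,0,0],
    [0,0,0],
  ],
)

```text
time_s: 14.28
tool_pos: [0.5002, 0.0066, 0.1376]
tool_rot: [-90.0, 70.1, 0.1]
force: [1.0, -0.2, -1.1]
grip_width: 0.0219
```

Run:
```python
from h import *
wellgo(-.023,20)
```

```text
t 14.28 pos [0.5002 0.0066 0.1376] F [ 1.  -0.2 -1.1] w 0.0219 q [ -4. -10.  -1. 127.   2.  43.  84.]
offset [0.0094, -0.002, -0.0] ang [0.0007, 0.0005, -0.0023]
tip in well u,y,w: [ -2.2   0.  -13.3] tilt 19.9
```

Call:
drive_tool(
  offset=[
    [0.003,-0.0005,0],
    [0.005,-0.001,0],
    [0.007,-0.0012,0],
    [0.0085,-0.0015,0],
    [0.0085,-0.0015,0],
  ],
  angular=[
    [0,0,0],
    [0,0,0],
    [0,0,0],
    [0,0,0],
    [0,0,0],
  ],
)

```text
time_s: 14.9
tool_pos: [0.5047, 0.0066, 0.1304]
tool_rot: [-90.0, 70.1, 0.1]
force: [-1.6, -0.1, 2.8]
grip_width: 0.022
```

Run:
```python
from h import *
wellgo(-.023,20,dy=.03)
```

```text
t 14.9 pos [0.5047 0.0066 0.1304] F [-1.6 -0.1  2.8] w 0.022 q [ -4.  -9.  -1. 127.   2.  42.  84.]
offset [0.0011, -0.0002, 0.03] ang [0.0007, 0.0005, -0.0017]
tip in well u,y,w: [ -1.8   0.1 -21.8] tilt 19.9
```

Call:
drive_tool(
  offset=[
    [0.0015,-0.0003,0],
    [0.0015,-0.0003,0.002],
    [0.0015,-0.0003,0.005],
    [0.0015,-0.0003,0.007],
    [0.0015,-0.0003,0.009],
  ],
  angular=[
    [0,0,0],
    [0,0,0],
    [0,0,0],
    [0,0,0],
    [0,0,0],
  ],
)

```text
time_s: 15.52
tool_pos: [0.5053, 0.0151, 0.1299]
tool_rot: [-90.1, 70.1, -0.1]
force: [-7.9, -1.3, 10.6]
grip_width: 0.0219
```

Run:
```python
from h import *
wellgo(-.023,20,dy=.03)
```

```text
t 15.53 pos [0.5053 0.0151 0.1299] F [-7.9 -1.3 10.6] w 0.0219 q [ -4.  -9.  -2. 127.   3.  42.  82.]
offset [0.0005, 0.0002, 0.0215] ang [0.0004, -0.0003, -0.0021]
tip in well u,y,w: [ -1.6   8.5 -22.5] tilt 19.9
```

Call:
drive_tool(
  offset=[
    [-0.0003,0,0.004],
    [-0.0003,0,0.008],
    [-0.0003,0,0.012],
    [-0.0003,0,0.016],
    [-0.0003,0,0.02],
    [-0.0003,0,0.024],
    [-0.0003,0,0.024],
  ],
  angular=[
    [0,0,0],
    [0,0,0],
    [0,0,0],
    [0,0,0],
    [0,0,0],
    [0,0,0],
    [0,0,0],
  ],
)

```text
time_s: 16.4
tool_pos: [0.5051, 0.04, 0.1302]
tool_rot: [-90.0, 70.1, 0.1]
force: [-5.0, 0.3, 4.7]
grip_width: 0.0219
```

Run:
```python
from h import *
from cell import vision
for n in ("side","top"):
    d=vision.read_camera(n); np.savez(n+"7.npz",**d)
s=load("side7");t=load("top7")
crop(s[0],270,180,350,250,5,"s12");crop(t[0],290,180,370,240,8,"t12")
wellgo(-.0225,20,dy=.06)
```

```text
t 16.5 pos [0.505  0.0399 0.1301] F [-4.  -0.1  4.9] w 0.0218 q [ -5.  -8.  -4. 127.   4.  42.  78.]
offset [0.0003, 0.0001, 0.0267] ang [0.0009, 0.0004, -0.0026]
tip in well u,y,w: [ -1.8  33.4 -22.2] tilt 19.9
```

View pics/s12.png

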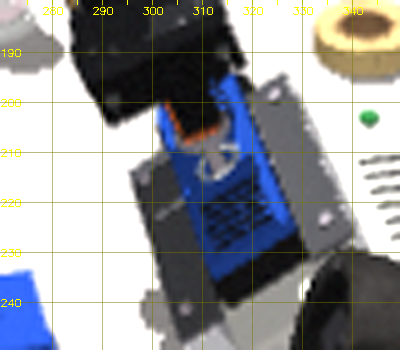

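View pics/t12.png

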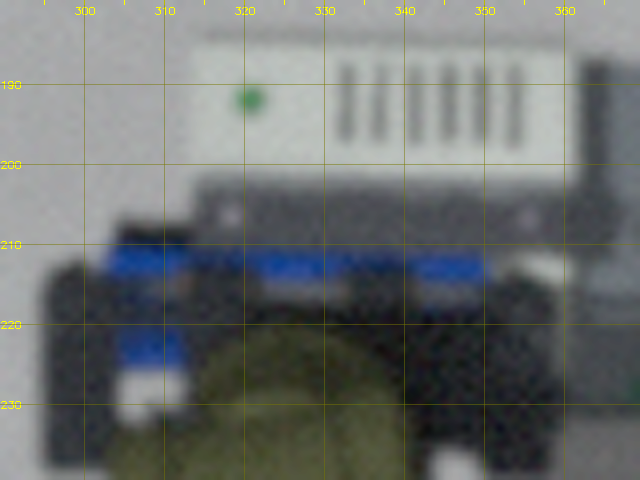

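Call:
drive_tool(
  offset=[
    [0,0,0.006],
    [0,0,0.012],
    [0,0,0.018],
    [0,0,0.024],
    [0,0,0.03],
    [0,0,0.036],
    [0,0,0.041],
    [0,0,0.046],
    [0,0,0.05],
    [0,0,0.052],
  ],
  angular=[
    [0,0,0],
    [0,0,0],
    [0,0,0],
    [0,0,0],
    [0,0,0],
    [0,0,0],
    [0,0,0],
    [0,0,0],
    [0,0,0],
    [0,0,0],
  ],
)

```text
time_s: 17.75
tool_pos: [0.5049, 0.0912, 0.1301]
tool_rot: [-90.2, 70.2, -0.2]
force: [-3.7, -4.6, 5.9]
grip_width: 0.022
```

Run:
```python
from h import *
wellgo(-.0225,20,dy=.086)
```

```text
t 17.75 pos [0.5049 0.0912 0.1301] F [-3.7 -4.6  5.9] w 0.022 q [ -8.  -7.  -9. 125.   7.  43.  69.]
offset [0.0003, -0.0, 0.0014] ang [0.001, -0.0011, -0.003]
tip in well u,y,w: [ -1.9  84.5 -22.2] tilt 19.8
```

Call:
drive_tool(
  offset=[
    [0,0,0.002],
    [0,0,0.003],
    [0,0,0.003],
  ],
  angular=[
    [0,0,0],
    [0,0,0],
    [0,0,0],
  ],
)

```text
time_s: 18.12
tool_pos: [0.5049, 0.0936, 0.1301]
tool_rot: [-90.4, 70.2, -0.4]
force: [-3.7, -2.9, 5.6]
grip_width: 0.0218
```

Run:
```python
from h import *
wellgo(.03,20,dy=.081)
```

```text
t 18.12 pos [0.5049 0.0936 0.1301] F [-3.7 -2.9  5.6] w 0.0218 q [ -8.  -7.  -9. 125.   7.  43.  68.]
offset [-0.0514, 0.0093, -0.0061] ang [0.0008, -0.0022, -0.0031]
tip in well u,y,w: [ -1.9  86.8 -22.2] tilt 19.8
```

Call:
drive_tool(
  offset=[
    [0,0,-0.003],
    [-0.002,0.0004,-0.006],
    [-0.012,0.002,-0.006],
    [-0.025,0.0045,-0.006],
    [-0.04,0.007,-0.006],
    [-0.0514,0.0093,-0.006],
    [-0.0514,0.0093,-0.006],
  ],
  angular=[
    [0,0,0],
    [0,0,0],
    [0,0,0],
    [0,0,0],
    [0,0,0],
    [0,0,0],
    [0,0,0],
  ],
)

```text
time_s: 19.0
tool_pos: [0.479, 0.0878, 0.1767]
tool_rot: [-90.3, 70.0, -0.3]
force: [-0.2, -0.0, -1.1]
grip_width: 0.022
```

Run:
```python
from h import *
from cell import vision
for n in ("side","top"):
    d=vision.read_camera(n); np.savez(n+"8.npz",**d)
s=load("side8");t=load("top8")
crop(s[0],270,150,370,250,6,"s13");crop(t[0],280,180,410,240,6,"t13")
wellgo(.03,20,dy=.081)
```

```text
t 19.1 pos [0.4787 0.0876 0.1754] F [-0.5 -0.5 -2.1] w 0.0216 q [ -8. -13.  -9. 125.   5.  49.  71.]
offset [0.0001, -0.0, -0.0] ang [0.0009, -0.0023, -0.0028]
tip in well u,y,w: [-1.9 80.9 30.2] tilt 19.8
```

View pics/s13.png

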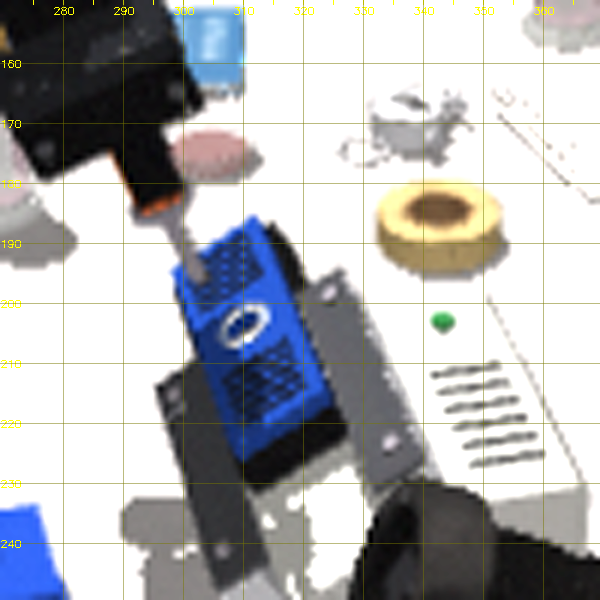

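View pics/t13.png

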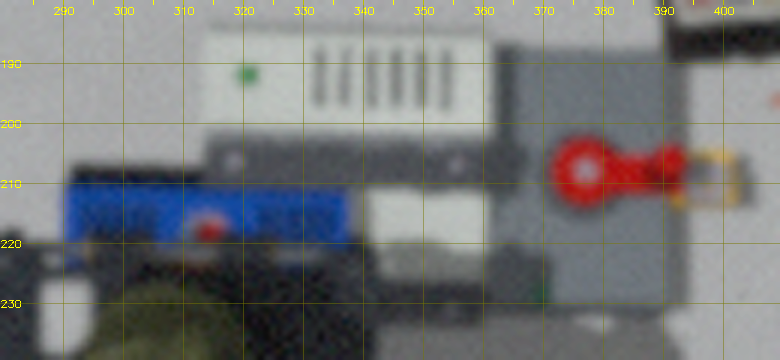

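Run:
```python
from h import *
s0=load("side0");s=load("side8");t0=load("top0");t=load("top8")
# ring centroid via white pixels
def ring(i,x0,y0,x1,y1):
    c=i[y0:y1,x0:x1].astype(float); m=c.min(2)>170; yy,xx=np.nonzero(m); return xx.mean()+x0, yy.mean()+y0, (xx.min()+xx.max())/2+x0,(yy.min()+yy.max())/2+y0,m.sum()
a=ring(s0[0],309,212,322,226); b=ring(s[0],303,197,317,211); print(a,b)
def plane(d,uv):
    o,v=ray(d,uv); return o+v*(((P0-o)@W)/(v@W))
for r in (a,b): print(plane(s0,r[:2]),plane(s0,r[2:4]))
# top blue edges at rows 212-216
def edges(i,rows):
    f=i.astype(float); f=(f[...,2]-f[...,0])[rows].mean(0); return f
for d in (t0,t):
    f=edges(d[0],slice(212,217)); th=f.max()/2
    idx=np.nonzero((f[280:370]>th))[0]+280
    l=idx[0];r=idx[-1]
    xl=l-1+(th-f[l-1])/(f[l]-f[l-1]); xr=r+(f[r]-th)/(f[r]-f[r+1]); print(xl,xr,[plane(d,(x,214.5))[1] for x in (xl,xr)])
```

```text
(np.float64(315.2), np.float64(220.8), np.float64(315.5), np.float64(220.5), np.int64(5)) (np.float64(311.0), np.float64(206.0), np.float64(311.0), np.float64(206.0), np.int64(1))
[0.51608275 0.00073079 0.08393115] [0.51699551 0.00114802 0.08445815]
[0.51878648 0.07040698 0.08549219] [0.51878648 0.07040698 0.08549219]
312.94604316546764 360.6489361702128 [np.float64(0.08546486587404385), np.float64(-0.07074497764889877)]
290.30392156862746 337.3282208588957 [np.float64(0.15980872940869637), np.float64(0.005551058437138462)]
```

Run:
```python
from h import *
s0=load("side0");s=load("side8")
def plane(d,uv):
    o,v=ray(d,uv); return o+v*(((P0-o)@W)/(v@W))
print(plane(s0,(315.5,218.8)),plane(s0,(310.3,203.7)))
for y in (72,75,80): print(y,proj(s0,P0+[0,y/1000,0]))
crop(s[0],285,175,330,225,12,"s14")
# blue->lower right black end edge etc
from cell import telemetry
o=telemetry.get_obs();R0=R.from_euler('xyz',o['tool_rot'],degrees=True).as_matrix()
for L in (.0688,.0238,.028): print(L,proj(s,o['tool_pos']+L*R0[:,0]))
```

```text
[0.51837966 0.00764837 0.08525731] [0.51911901 0.08197348 0.08568419]
72 [[310.42649174 204.41627443]]
75 [[310.21634453 203.84175586]]
80 [[309.86794754 202.88927808]]
0.0688 [[303.55219232 195.93752609]]
0.0238 [[297.34427535 183.45251823]]
0.028 [[297.93514964 184.64085083]]
```

View pics/s14.png

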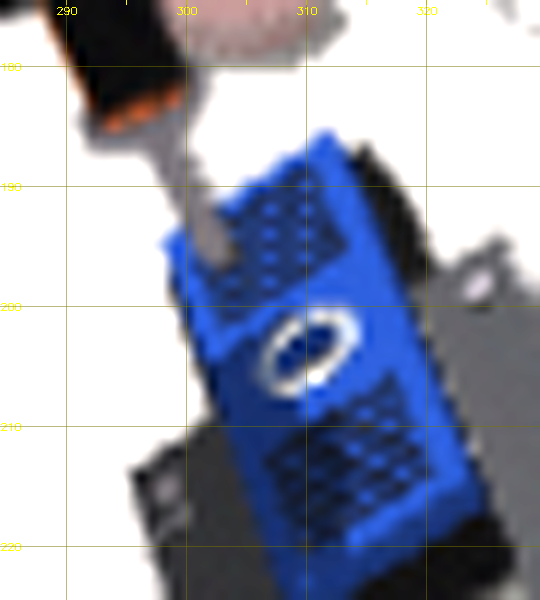

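Run:
```python
from h import *
wellgo(.004,20,dy=.076)
wellgo(-.012,20,dy=.076)
```

```text
t 19.1 pos [0.4787 0.0876 0.1754] F [-0.5 -0.5 -2.1] w 0.0216 q [ -8. -13.  -9. 125.   5.  49.  71.]
offset [0.0257, -0.0046, -0.005] ang [0.0009, -0.0023, -0.0028]
tip in well u,y,w: [-1.9 80.9 30.2] tilt 19.8
t 19.1 pos [0.4787 0.0876 0.1754] F [-0.5 -0.5 -2.1] w 0.0216 q [ -8. -13.  -9. 125.   5.  49.  71.]
offset [0.0415, -0.0074, -0.0049] ang [0.0009, -0.0023, -0.0028]
tip in well u,y,w: [-1.9 80.9 30.2] tilt 19.8
```

Call:
drive_tool(
  offset=[
    [0.008,-0.001,-0.005],
    [0.016,-0.003,-0.005],
    [0.0257,-0.0046,-0.005],
    [0.033,-0.006,-0.005],
    [0.0415,-0.0074,-0.005],
    [0.0415,-0.0074,-0.005],
  ],
  angular=[
    [0,0,0],
    [0,-0.002,-0.003],
    [0,-0.002,-0.003],
    [0,-0.002,-0.003],
    [0,-0.002,-0.003],
    [0,-0.002,-0.003],
  ],
)

```text
time_s: 19.85
tool_pos: [0.4995, 0.0825, 0.1379]
tool_rot: [-90.1, 70.1, -0.1]
force: [-0.3, 0.4, -2.0]
grip_width: 0.022
```

Call:
drive_tool(
  offset=[
    [0,0,0.003],
    [0,0,0.006],
    [0,0,0.009],
    [0,0,0.011],
    [0,0,0.013],
    [0,0,0.013],
  ],
  angular=[
    [0,0,0],
    [0,0,0],
    [0,0,0],
    [0,0,0],
    [0,0,0],
    [0,0,0],
  ],
)

```text
time_s: 20.6
tool_pos: [0.4997, 0.0937, 0.1381]
tool_rot: [-90.5, 70.1, -0.5]
force: [-0.3, -5.0, 1.0]
grip_width: 0.0217
```

Run:
```python
from h import *
wellgo(-.012,20,dy=.076)
```

```text
t 20.6 pos [0.4997 0.0937 0.1381] F [-0.3 -5.   1. ] w 0.0217 q [ -8.  -8. -10. 125.   7.  44.  68.]
offset [-0.0007, -0.0003, -0.0111] ang [0.0005, -0.003, -0.0014]
tip in well u,y,w: [ -2.3  86.9 -12.6] tilt 19.9
```

Call:
drive_tool(
  offset=[
    [0,0,-0.003],
    [0,0,-0.005],
    [-0.015,0.002,-0.005],
    [-0.03,0.005,-0.005],
    [-0.045,0.008,-0.005],
    [-0.06,0.01,-0.005],
    [-0.06,0.01,-0.005],
  ],
  angular=[
    [0,0,0],
    [0,0,0],
    [0,0,0],
    [0,0,0],
    [0,0,0],
    [0,0,0.03],
    [0,0,0.1],
  ],
)

```text
time_s: 21.48
tool_pos: [0.4695, 0.0894, 0.1937]
tool_rot: [-90.5, 75.7, -0.5]
force: [0.3, -0.1, -1.1]
grip_width: 0.0219
```

Run:
```python
from h import *
go([.47,.03,.225],Rt(0,0))
go([.421,-.333,.22],Rt(-98))
s=load("side4")
for uv in [(303,331),(302.5,330.5),(303.5,331.5)]: print(atz(s,uv,.058))
from cell import vision
d=vision.read_camera("top"); np.savez("top9.npz",**d)
t0=load("top0");t=load("top9")
def plane(d,uv):
    o,v=ray(d,uv); return o+v*(((P0-o)@W)/(v@W))
for d in (t0,t):
    f=d[0].astype(float); f=(f[...,2]-f[...,0])[212:217].mean(0); th=f.max()/2
    idx=np.nonzero((f[280:370]>th))[0]+280
    l=idx[0];r=idx[-1]
    xl=l-1+(th-f[l-1])/(f[l]-f[l-1]); xr=r+(f[r]-th)/(f[r]-f[r+1]); print(xl,xr,[plane(d,(x,214.5))[1] for x in (xl,xr)])
```

```text
t 21.48 pos [0.4695 0.0894 0.1937] F [ 0.3 -0.1 -1.1] w 0.0219 q [ -8. -12.  -8. 120.   3.  58.  73.]
offset [-0.0301, -0.0082, -0.0595] ang [0.0007, -0.0023, 0.2498]
t 21.48 pos [0.4695 0.0894 0.1937] F [ 0.3 -0.1 -1.1] w 0.0219 q [ -8. -12.  -8. 120.   3.  58.  73.]
offset [-0.0366, 0.0409, -0.4224] ang [1.7013, 0.2118, 0.1876]
[ 0.42052965 -0.33239342  0.058     ]
[ 0.41977737 -0.33089447  0.058     ]
[ 0.4212801  -0.33388872  0.058     ]
312.94604316546764 360.6489361702128 [np.float64(0.08546486587404385), np.float64(-0.07074497764889877)]
288.7723577235772 335.9593495934959 [np.float64(0.1648421544478898), np.float64(0.010033669039235993)]
```

Call:
drive_tool(
  offset=[
    [-0.01,-0.002,-0.01],
    [-0.02,-0.004,-0.025],
    [-0.03,-0.008,-0.04],
    [-0.03,-0.008,-0.06],
    [-0.03,-0.008,-0.06],
  ],
  angular=[
    [0,0,0.08],
    [0,-0.002,0.16],
    [0,-0.002,0.25],
    [0,-0.002,0.25],
    [0,-0.002,0.25],
  ],
)

```text
time_s: 22.15
tool_pos: [0.4717, 0.0281, 0.2253]
tool_rot: [94.2, 90.0, -175.9]
force: [-0.2, 0.3, -1.5]
grip_width: 0.022
```

Run:
```python
from h import *
go([.421,-.333,.225],Rt(-98))
```

```text
t 22.15 pos [0.4717 0.0281 0.2253] F [-0.2  0.3 -1.5] w 0.022 q [ -5.  -3.  -2. 108.  -0.  75.  83.]
offset [0.0004, 0.0496, -0.3612] ang [1.7074, -0.0003, -0.0002]
```

Call:
drive_tool(
  offset=[
    [0,0.004,-0.035],
    [0,0.008,-0.07],
    [0,0.012,-0.105],
    [0,0.016,-0.14],
    [0,0.021,-0.175],
    [0,0.027,-0.21],
    [0,0.032,-0.25],
    [0,0.038,-0.29],
    [0,0.044,-0.33],
    [0,0.0496,-0.361],
  ],
  angular=[
    [0.17,0,0],
    [0.34,0,0],
    [0.51,0,0],
    [0.68,0,0],
    [0.85,0,0],
    [1.02,0,0],
    [1.2,0,0],
    [1.37,0,0],
    [1.54,0,0],
    [1.707,0,0],
  ],
)

```text
time_s: 23.4
tool_pos: [0.4211, -0.333, 0.2257]
tool_rot: [12.2, 89.9, 3.9]
force: [0.2, -0.9, -0.6]
grip_width: 0.0218
```

Run:
```python
from h import *
go([.4207,-.3324,.16],Rt(-98))
```

```text
t 23.4 pos [ 0.4211 -0.333   0.2257] F [ 0.2 -0.9 -0.6] w 0.0218 q [ 17.   5.  19. 100.  -2.  75.  29.]
offset [0.0657, 0.0005, -0.0006] ang [-0.0049, 0.001, -0.0002]
```

Call:
drive_tool(
  offset=[
    [0.025,0.0005,-0.0006],
    [0.05,0.0005,-0.0006],
    [0.0657,0.0005,-0.0006],
    [0.0657,0.0005,-0.0006],
    [0.0657,0.0005,-0.0006],
  ],
  angular=[
    [-0.005,0,0],
    [-0.005,0,0],
    [-0.005,0,0],
    [-0.005,0,0],
    [-0.005,0,0],
  ],
)

```text
time_s: 24.02
tool_pos: [0.4214, -0.3325, 0.161]
tool_rot: [-6.9, 89.8, -14.8]
force: [0.3, 0.8, -1.0]
grip_width: 0.022
```

Run:
```python
from h import *
from cell import vision,telemetry
for n in ("side","top"):
    d=vision.read_camera(n); np.savez(n+"10.npz",**d)
s=load("side10");crop(s[0],270,270,340,350,7,"s15")
o=telemetry.get_obs();R0=R.from_euler('xyz',o['tool_rot'],degrees=True).as_matrix()
for L in (.0688,.0238): print(L,proj(s,o['tool_pos']+L*R0[:,0]))
go([.4207,-.3324,.16],Rt(-98))
```

```text
0.0688 [[302.83322362 319.35375367]]
0.0238 [[301.76221122 303.21707315]]
t 24.12 pos [ 0.4214 -0.3327  0.1611] F [ 0.5  0.2 -1. ] w 0.0222 q [ 18.   7.  19. 105.  -3.  68.  30.]
offset [0.0011, 0.0002, -0.0007] ang [0.0004, 0.0031, 0.0005]
```

View pics/s15.png

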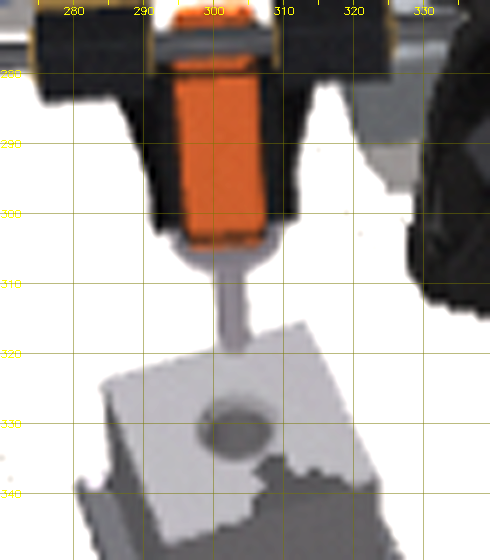

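Call:
drive_tool(
  offset=[
    [0.015,0,-0.0007],
    [0.03,0,-0.0007],
    [0.045,0,-0.0007],
    [0.06,0,-0.0007],
    [0.07,0,-0.0007],
    [0.076,0,-0.0007],
    [0.0785,0,-0.0007],
    [0.0795,0,-0.0007],
    [0.0795,0,-0.0007],
  ],
  angular=[
    [0,0.003,0],
    [0,0.003,0],
    [0,0.003,0],
    [0,0.003,0],
    [0,0.003,0],
    [0,0.003,0],
    [0,0.003,0],
    [0,0.003,0],
    [0,0.003,0],
  ],
)

```text
time_s: 25.25
tool_pos: [0.4212, -0.3329, 0.082]
tool_rot: [-45.8, 89.9, -53.8]
force: [-0.1, -0.2, -1.0]
grip_width: 0.0219
```

Call:
drive_tool(
  offset=[
    [0.0008,0,0],
    [0.0015,0,0],
    [0.0015,0,0],
  ],
  angular=[
    [0,0,0],
    [0,0,0],
    [0,0,0],
  ],
)

```text
time_s: 25.62
tool_pos: [0.4214, -0.333, 0.0817]
tool_rot: [-25.3, 89.9, -33.3]
force: [-2.4, 1.9, 6.7]
grip_width: 0.0214
```

Run:
```python
from h import *
from cell import vision
for n in ("side","top"):
    d=vision.read_camera(n); np.savez(n+"11.npz",**d)
s=load("side11");crop(s[0],270,280,340,370,6,"s16")
go([.4207,-.3324,.16],Rt(-98))
```

```text
t 25.73 pos [ 0.4214 -0.333   0.0817] F [-3.   1.8  6.3] w 0.022 q [ 18.  12.  19. 110.  -5.  59.  31.]
offset [-0.0783, 0.0005, -0.0007] ang [0.0003, 0.0014, 0.0007]
```

View pics/s16.png

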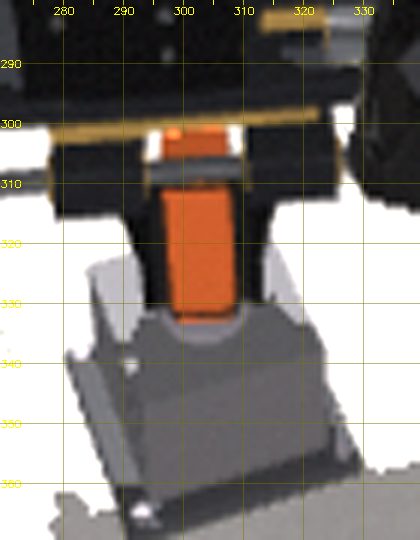

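Collar is seated (contact force 6–7 N). Release and rise straight up.

Call:
drive_tool(
  offset=[
    [0,0,0],
    [0,0,0],
    [0,0,0],
    [0,0,0],
    [0,0,0],
  ],
  angular=[
    [0,0,0],
    [0,0,0],
    [0,0,0],
    [0,0,0],
    [0,0,0],
  ],
  fingers=-0.15,
)

```text
time_s: 26.35
tool_pos: [0.4213, -0.333, 0.0816]
tool_rot: [-27.2, 89.9, -35.1]
force: [-0.3, 1.3, -0.2]
grip_width: 0.0493
```

Call:
drive_tool(
  offset=[
    [-0.015,0,0],
    [-0.04,0,0],
    [-0.07,0,0],
    [-0.1,0,0],
    [-0.13,0.02,0],
    [-0.15,0.06,0],
    [-0.16,0.11,0],
    [-0.16,0.15,0],
    [-0.16,0.15,0],
  ],
  angular=[
    [0,0,0],
    [0,0,0],
    [0,0,0],
    [0,0,0],
    [0,0,0],
    [0,0,0],
    [0,0,0],
    [0,0,0],
    [0,0,0],
  ],
)

```text
time_s: 27.48
tool_pos: [0.443, -0.181, 0.2429]
tool_rot: [0.5, 89.8, -7.2]
force: [-0.0, -1.0, 0.2]
grip_width: 0.0499
```

Run:
```python
from h import *
from cell import vision,telemetry
o=telemetry.get_obs(); print(o['tool_pos'],o['force'],o['grip_width'])
for n in ("side","top"):
    d=vision.read_camera(n); np.savez(n+"12.npz",**d)
s=load("side12");t=load("top12")
cv2.imwrite("pics/s17.png",s[0][:,:,::-1]); cv2.imwrite("pics/t17.png",t[0][:,:,::-1])
crop(s[0],270,280,340,370,6,"s18");crop(t[0],280,180,470,280,4,"t18")
```

```text
[ 0.44299979 -0.18095516  0.24292476] [-0.00731585 -1.0140104   0.17704434] 0.04993921443288486
```

View pics/s17.png

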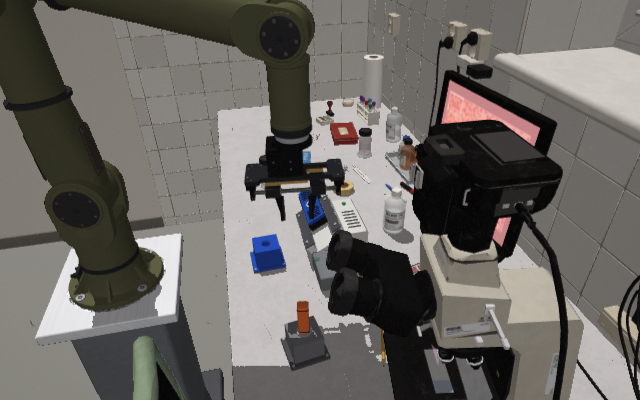

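View pics/s18.png

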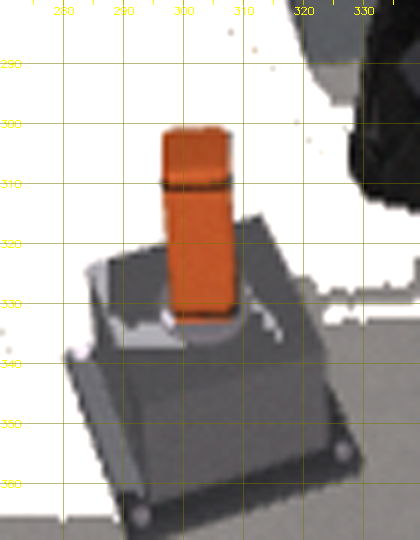

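View pics/t18.png

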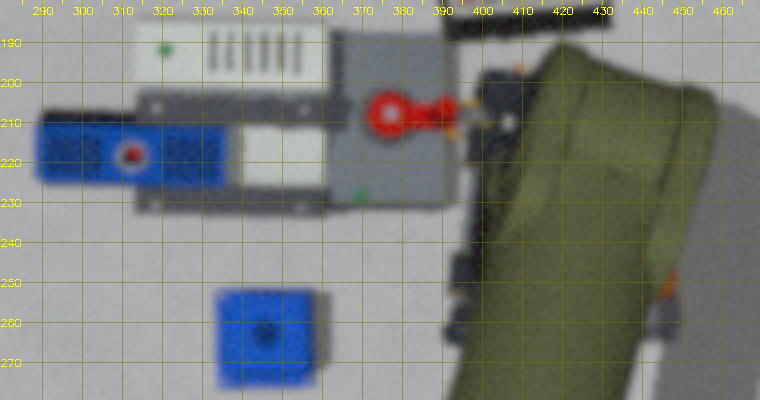

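Run:
```python
from cell import sign_off
print(sign_off())
```

```text
the job is handed in; nothing more can be done
None
```

The job is done and handed in at about 27.6 s of the 58 s allowed. `sign_off()` gave no verdict.

- **Lever:** I gripped the post and swung it to its stop. In the top picture the tab is centred over the yellow lug, off by about 0.5 mm.
- **Cassette:** With the pin I pressed the button to the bottom (about 13 N along the well) and pushed the cassette out past its latch. As I recentred the pin before lifting out, the cassette was probably dragged back to about 75 mm. I put the pin into the well again without touching the button and pushed until it met the stop. The two blue edges then measured 79.4 and 80.8 mm out.
- **Tilt:** The arm could not reach the full 30° lean (shoulder joint at its limit), so the pin went in at 20°, inside the well's clearance. That first try left the tip about 4 mm above the cassette face, without contact.
- **Pin tool:** It is back in its stand with the collar seated (6–7 N at contact). In the last side picture the handle stands upright at the same pixels as at the start.
- **End state:** The gripper is open, clear of everything, with about zero force. I moved nothing else and saw no bystander shifted, though I checked that only by eye; the arm hid part of the lug and stand in the last top picture.

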